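# Bolt the canister and hold its bayonet lid at the vent position

### The job

First slide the barrel bolt fully home into the keeper on the canister's foot, so that the canister cannot swivel. Then pick the bayonet lid off the trivet, set it into the canister's mouth with its lugs through the notches until its rim is flush, and twist it clockwise (seen from above) by half of its quarter-turn travel, 45 degrees, to the vent ribs and never as far as the lock click. The lid springs back if let go, so finish while still gripping it there, holding it steady; leave the grill pans and the skewer holder alone.

Things in the scene. Friction and masses are not known exactly. Their poses are not given: they have to be found in the camera images.
- bolt (a joint): Travel of the steel barrel bolt in m: 0 to 0.045, growing towards the canister; 0.045 is fully home, its tip between the keeper's ears. Starts at 0 to 0.012. It slides with 2.5 N of friction plus 4 N per m/s and stays where it is left.
- bolt_handle (a point): Centre of the top of the bolt's upright square handle, 16 x 16 mm in plan, 52 mm tall, top 84 mm above the shelf. The bolt slides level along this frame's -y, straight at the canister's axis (handle 165 mm from that axis at joint 0, 120 mm at 0.045). Grip it across this frame's x with the TCP 20 mm below this point, or push it. Track guides reach 40 mm above the shelf.
- cradle: Aluminium cradle plate, 140 x 140 x 8 mm, fixed on the shelf; origin under the canister's axis. The bolt's track, 50 mm wide, runs out along its +y to 205 mm. It carries the canister, whose foot has a keeper of two ears on +y, 14 mm apart, that take the 10 mm bolt rod.
- canister (a joint): Angle in rad of the canister on its swivel in the cradle, anticlockwise from above, starts at 0, range -0.6 to 0.6. A soft spring (0.25 N m/rad) centres it; once the bolt is home it has only about 0.03 rad of play either way.
- mouth (a point): Centre of the top of the canister's mouth, z up, 100 mm above the shelf. Stainless can, 103 mm outer diameter. Flange 8 mm thick, opening 72 mm diameter, two notches along this frame's +x and -x, 24 mm wide, reaching 47 mm from the axis. On the shoulder two 20 mm ribs mark the vent position, 45 degrees clockwise from above past the notches; two round studs mark the lock at 90.
- lid: Loose stainless bayonet lid, about 250 g, upright on the trivet. Origin: centre of its underside; z up, x along the grip bar. Plug 68 mm diameter, 26 mm high, chamfered below; at its bottom two lugs 18 mm wide, 10 mm high, along +x and -x, reaching 43 mm from the axis. Above: disc 92 mm diameter, 7 mm thick, with the bar on it. A half turn makes no difference.
- lid_rim (a point): Point on the lid's axis at the underside of the disc, 26 mm above the lid's origin. When the lid is seated, the disc lies on the flange and this point meets mouth.
- lid_grip (a point): Point on the lid's axis inside its grip bar, 29 mm above lid_rim and 22 mm above the disc's top; x along the bar. Bar: 80 mm long (x), 16 mm wide (y), 30 mm high, its top 8 mm above this point, its ends pointing over the lugs. Good TCP place, fingers closing along y.
- collar (a joint): Angle in rad, relative to the canister, of the sprung collar inside it: 0 to 1.571, clockwise from above. At 0 its pockets lie under the notches; the seated lid's lugs carry it round after 0 to 0.15 rad of play (0.075 if inserted centred). Its spring turns back with 0.06 N m at 0, rising 0.2 N m/rad; damping is slight. 0.785 is the half-way vent position; the lock clicks at 1.3.
- trivet: Black silicone trivet, round, 150 mm diameter, 6 mm thick, fixed on the shelf; origin at the centre of its underside. The lid starts on it.
- grill_pans: Bystander: stack of nested aluminium grill pans, 216 x 194 mm over the handles, 55 mm high; origin at the centre of its underside, on the shelf.
- skewer_holder: Bystander: round bamboo skewer holder, 68 mm diameter, 100 mm high, with skewers up to 162 mm; origin at the centre of its underside, on the shelf.

How it is judged:
By the outcome, as a careful person would: the job done as asked, in the order asked, and still so for the second after the job is handed in, while the arm keeps its last pose, push and grip.
It also fails if it takes over 64 s, if anything falls off the work surface, if the arm or the gripper's body presses on something with over 40 N, if the wrist force passes 120 N, or if a joint passes its speed limit or range.

### The arm

A 6-joint arm with a two-finger parallel gripper is mounted at the origin on the work surface. World frame = base frame: x ahead of the robot, y to its left, z up, the work surface at z = 0. Lengths are in mm, angles in degrees, forces in N, time in s.
With the tool pointing down it reaches from about 250 to 775 mm from the base axis. Payload 4 kg.
Tool frame: the origin (TCP) lies between the finger pads, 19 mm behind the fingertips; this is the grasp point; z points along the fingers, y is the line along which they close (so a half turn about z gives the same grasp; the last joint's range is limited). The gripper opens to 85 mm and grips with 20 to 120 N. Pads are 22 mm wide; open, the fingers measure 114 mm over their backs; the gripper's body (76 mm by 85 mm) begins 54 mm behind the grasp point. The pads swing forward as they close: fully open they stand 13 mm farther back than shut.
Start: joints at [-72.027, 4.996, 78.535, -0, 96.463, -5.907], TCP at [222.658, -502.93, 250.041] pointing down, gripper open.
Joint ranges: [-177.83, 177.83], [-43.37, 116.18], [15.69, 146.23], [-61.86, 241.86], [9.47, 152.12], [-147.06, 147.06]. Speed limits (degrees/s): [159.86, 159.86, 180, 180, 180, 180].

### API

Orientations are given as [roll, pitch, yaw] about the fixed x, y, z axes, in that order (R = Rz(yaw) Ry(pitch) Rx(roll)).
In Python, from bench import bot gives the robot as it stands.
- The arm moves only by the tool drive_tool, never from a script. Its argument "plan" is a list of rows, each a list of 7 numbers: the shift along the tool's x, y, z in m, then the turn, a rotation vector about the tool's x, y, z in degrees, then the opening, from 0 (shut) to 1 (fully open). A call has 1 to 10 rows; each row shifts and turns the commanded pose from where the row before left it, along the tool's axes as they then stand; what a row does not reach is not made up. A row lasts 1/12 s, in which the tool goes at most 41.7 mm and 7.16 degrees, less where a joint would pass 70% of its speed; a pose out of reach is approached as far as the arm can. A call is refused whole if a number of a shift passes 0.0417 or a number of a turn 7.16, either way. A call with a gripper value outside its range is refused whole. The fingers move at their own pace and stop on an object; the grip force is fixed at half the most. Time passes only in rows, so rows that do not move let the fingers close. It gives the time, the measured TCP pose, the force, the opening and the grip force at its end, in the units of the state.
- bot.read_state(): the state, without advancing time (a new reading comes with each control period).
- bot.read_camera(name): name is "side" or "top" or "wrist"; returns a dict with "color" (480x640x3 uint8, red, green, blue), "range_z" (480x640 float32, mm along the optical axis (not along the pixel's ray), 0 where there is no reading), "camera_matrix" (3x3 intrinsics, pixels), "k1" (the pictures are not rectified: a ray, as slopes to the right and down, at radius r is drawn at 1 + k1 r^2 times it, then the intrinsics apply), "R" (3x3) and "t" (3): a world point X has camera coordinates R X + t; the wrist camera has in their place "tool_from_camera" (4x4, takes a point from camera to tool coordinates, whose origin is the TCP and whose axes are the flange's). Camera axes: x right, y down, z forward; pixel columns grow to the right and rows downward; lengths in mm; the calibration is good to about 2 mm. A picture is of the moment at which its call begins: read the wrist's pose just before it.
- bot.close_job(): hands the job in; it is judged then, once.
The state is a dict: "time_s": time; "joints": joint angles; "qd": joint speeds; "joint_torque": joint torques, N m; "tcp_pos": TCP position; "tcp_rot": TCP orientation; "force": force on the tool from outside, world axes, zero at the start; "ft_torque": the same for the moment, N m; "gripper_width": finger opening in mm; "finger_force": force on a finger pad.
Only numpy, scipy, OpenCV 4.12 (cv2) and the standard library are available. Lean on these libraries where they do the work, as an engineer would, in place of code of your own. Each camera call takes 0.05 s, during which the arm holds its last target. There are 200 camera calls.

## Working session

There is one attempt and no reset: what is moved stays moved. The work goes in short steps, Python scripts to look and compute and a tool call to move; the robot and the scene stay as the last step left them, time stands still between calls to the robot, and variables do not carry over. Pictures are saved under pics/ and viewed, at most 10 in all, crops included, and the job is handed in when it is done.

Besides the shell and the picture viewer there is one more tool, called as name(argument=value, ...) on one line, values as JSON. drive_tool: Moves the arm, as the interface text tells. Its arguments: {"type":"object","properties":{"plan":{"type":"array","items":{"type":"array","items":{"type":"number"}}}},"required":["plan"]}

```bash
ls; mkdir -p pics; python3 - <<'E'
from bench import bot
import cv2,pickle
s=bot.read_state();print(s)
d={}
for n in("top","side"):
    c=bot.read_camera(n);d[n]=c
    cv2.imwrite(f"pics/{n}0.png",c["color"][:,:,::-1])
    print(n,c["camera_matrix"],c["k1"],c["R"],c["t"])
pickle.dump(d,open("d0.pkl","wb"))
E
```

```text
pics
{'time_s': 0.0, 'joints': array([-7.20262988e+01,  5.04026447e+00,  7.86281160e+01, -1.04569496e-03,
        9.64637032e+01, -5.90803526e+00]), 'qd': array([ 0.01953485, -0.08309728, -0.00586147, -0.11714104,  0.07967431,
        0.06590973]), 'joint_torque': array([ 1.70055260e-03, -3.51865125e+01, -3.13273716e+01,  2.18933343e-05,
        1.06804603e-02,  1.06850601e-05]), 'tcp_pos': array([ 222.50211617, -502.45952891,  248.79822387]), 'tcp_rot': array([-1.79868511e+02, -1.25618315e-02,  2.38816055e+01]), 'force': array([-0.40872038,  0.91404561,  0.15046145]), 'ft_torque': array([ 0.00850057, -0.02255675, -0.00258176]), 'finger_force': 0.0, 'gripper_width': 85.37903200217475}
top [[487.3400072    0.         317.05420422]
 [  0.         487.3400072  242.41636659]
 [  0.           0.           1.        ]] 0.023139780740018306 [[-0.04852223 -0.9987958   0.00724921]
 [-0.97396858  0.04570464 -0.22202769]
 [ 0.221429   -0.01783378 -0.97501341]] [ 50.76740405 591.80843256 927.75236208]
side [[457.97803639   0.         319.26824397]
 [  0.         457.97803639 242.81087925]
 [  0.           0.           1.        ]] -0.035005832409979676 [[-0.94051295 -0.33971506 -0.00539155]
 [-0.18637481  0.52912338 -0.82782418]
 [ 0.28407714 -0.77757452 -0.56096172]] [559.90636531 158.32807843 851.2518213 ]
```

View pics/top0.png

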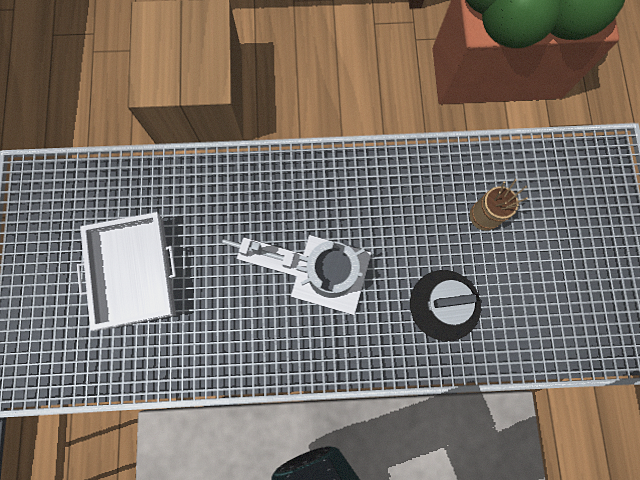

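View pics/side0.png

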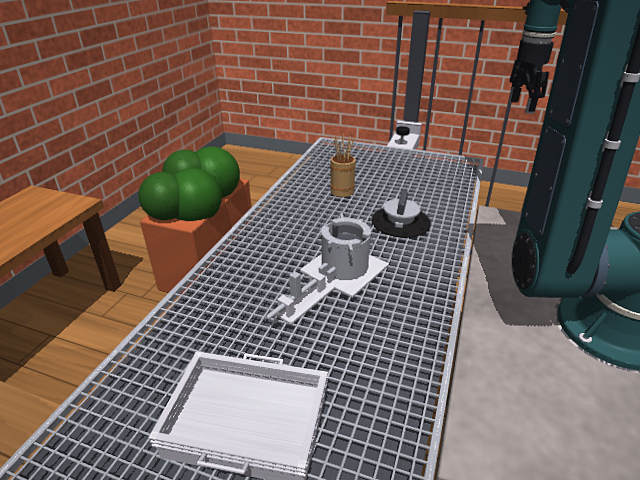

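```bash
cat > h.py <<'E'
import numpy as np,cv2
def slopes(c,uv):
    K=c["camera_matrix"];uv=np.asarray(uv,float).reshape(-1,2)
    return cv2.undistortPoints(uv[:,None],K,np.array([c["k1"],0,0,0.]))[:,0]
def pose(c,s=None):
    """camera->world R,t"""
    if "R" in c: return c["R"].T,-c["R"].T@c["t"]
    from scipy.spatial.transform import Rotation as Ro
    W=Ro.from_euler("xyz",s["tcp_rot"],degrees=True).as_matrix();T=c["tool_from_camera"]
    return W@T[:3,:3],W@T[:3,3]+s["tcp_pos"]
def plane(c,uv,z,s=None):
    R,t=pose(c,s);d=np.c_[slopes(c,uv),np.ones(len(np.reshape(uv,(-1,2))))]@R.T
    return t+d*((z-t[2])/d[:,2])[:,None]
def cloud(c,s=None):
    R,t=pose(c,s);v,u=np.mgrid[:480,:640]
    sl=slopes(c,np.c_[u.ravel(),v.ravel()])
    return ((np.c_[sl,np.ones(len(sl))]*c["range_z"].reshape(-1,1))@R.T+t).reshape(480,640,3)
def pix(c,X,s=None):
    R,t=pose(c,s)
    return cv2.projectPoints(np.asarray(X,float).reshape(-1,3),cv2.Rodrigues(R.T)[0],-R.T@t,c["camera_matrix"],np.array([c["k1"],0,0,0.]))[0][:,0]
E
python3 - <<'E'
import pickle,cv2,numpy as np
from h import *
d=pickle.load(open("d0.pkl","rb"))
c=d["top"];P=cloud(c)
v,u=np.mgrid[:480,:640]
def st(m,n):
    p=P[m];print(n,m.sum(),p.mean(0).round(1) if m.sum() else'',p[:,:].min(0).round(),p.max(0).round()); return p
box=lambda a,b,e,f:(u>=a)&(u<b)&(v>=e)&(v<f)
can=box(290,380,235,310);z=P[...,2]
p=st(can&(z>92)&(z<108),"flange");
print(cv2.minEnclosingCircle(p[:,:2].astype(np.float32)))
p=st(box(225,300,225,280)&(z>74)&(z<95),"handle")
l=box(415,490,270,340)
p=st(l&(z>33)&(z<45),"disc");print(cv2.minEnclosingCircle(p[:,:2].astype(np.float32)))
p=st(l&(z>60)&(z<80),"bar");print(cv2.minAreaRect(p[:,:2].astype(np.float32)))
p=st(box(285,380,225,320)&(z>3)&(z<14),"plate")
o=[cv2.resize(c["color"][195:345,a:b,::-1],None,fx=4,fy=4,interpolation=cv2.INTER_CUBIC) for a,b in((215,385),)]
cv2.imwrite("pics/crop1.png",np.hstack(o))
E
```

```text
flange 1078 [536.5  -5.5  99.5] [486. -68.  92.] [589.  58. 105.]
((535.7852783203125, -6.133352279663086), 69.45954132080078)
handle 70 [588.2 145.8  82.7] [580. 137.  74.] [596. 155.  87.]
disc 1230 [ 462.1 -245.9   38.9] [ 418. -291.   33.] [ 508. -202.   44.]
((463.42950439453125, -247.7209014892578), 46.0759162902832)
bar 330 [ 462.8 -246.6   68.6] [ 453. -287.   60.] [ 474. -207.   75.]
((463.2336730957031, -247.25796508789062), (16.158767700195312, 79.73873138427734), 4.981728553771973)
plate 2011 [524.1   5.1   7.7] [ 442. -112.    3.] [640.  94.  14.]
```

View pics/crop1.png

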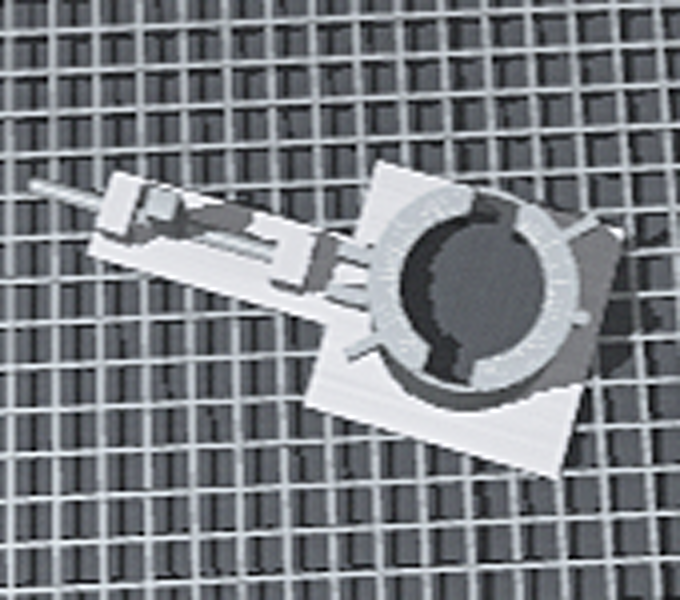

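drive_tool(plan=[[0,0,0,0,0,-6.76,1],[0,0,0,0,0,-6.76,1],[0,0,0,0,0,-6.76,1],[0,0,0,0,0,-6.76,1],[0,0,0,0,0,-6.76,1],[0,0,0,0,0,-6.76,1],[0,0,0,0,0,-6.76,1],[0.02,0.0034,0,0,0,0,1],[0.0366,0.0069,0,0,0,0,1],[0.0366,0.0069,0,0,0,0,1]])

```text
time_s: 0.93
tcp_pos: [268.7, -419.6, 248.9]
tcp_rot: [-179.9, -0.1, 71.0]
force: [0.5, -0.1, 0.7]
gripper_width: 85.6
finger_force: 0.0
```

drive_tool(plan=[[0.0366,0.0069,0,0,0,0,1],[0.0366,0.0069,0,0,0,0,1],[0.0366,0.0069,0,0,0,0,1],[0.0366,0.0069,0,0,0,0,1],[0.0366,0.0069,0,0,0,0,1],[0.0366,0.0069,0,0,0,0,1],[0.0366,0.0069,0,0,0,0,1],[0.0366,0.0069,0,0,0,0,1],[0.0366,0.0069,0,0,0,0,1],[0.0366,0.0069,0,0,0,0,1]])

```text
time_s: 1.77
tcp_pos: [452.5, -94.1, 249.6]
tcp_rot: [-180.0, 0.0, 71.2]
force: [0.9, -0.2, -0.0]
gripper_width: 85.7
finger_force: 0.0
```

drive_tool(plan=[[0.0366,0.0069,0,0,0,0,1],[0.0366,0.0069,0,0,0,0,1],[0.0366,0.0069,0,0,0,0,1],[0.0366,0.0069,0,0,0,0,1],[0.0306,0.0055,0,0,0,0,1],[0,0,0,0,0,0,1],[0,0,0,0,0,0,1]])

```text
time_s: 2.35
tcp_pos: [540.6, 62.2, 248.8]
tcp_rot: [-179.9, 0.1, 71.4]
force: [-0.1, -0.9, -0.4]
gripper_width: 85.8
finger_force: 0.0
```

```bash
python3 - <<'E'
from bench import bot
import cv2,pickle
s=bot.read_state();c=bot.read_camera("wrist")
print(s["time_s"],s["tcp_pos"],s["tcp_rot"],s["joints"],c["tool_from_camera"].round(3),c["camera_matrix"][0],c["k1"])
pickle.dump((c,s),open("w1.pkl","wb"));cv2.imwrite("pics/w1.png",c["color"][:,:,::-1])
E
```

```text
2.35 [540.58901431  62.19780722 248.82140439] [-1.79881339e+02  6.98296616e-02  7.13756314e+01] [ 6.08139269e-01  4.35820120e+00  7.93569757e+01 -2.70143638e-02
  9.64198633e+01  1.92295913e+01] [[ 1.00000e-03 -9.50000e-01 -3.12000e-01  7.98760e+01]
 [ 1.00000e+00  1.00000e-03  1.00000e-03 -7.83000e-01]
 [-1.00000e-03 -3.12000e-01  9.50000e-01 -1.24264e+02]
 [ 0.00000e+00  0.00000e+00  0.00000e+00  1.00000e+00]] [402.47955959   0.         315.41877199] -0.054784145567192306
```

View pics/w1.png

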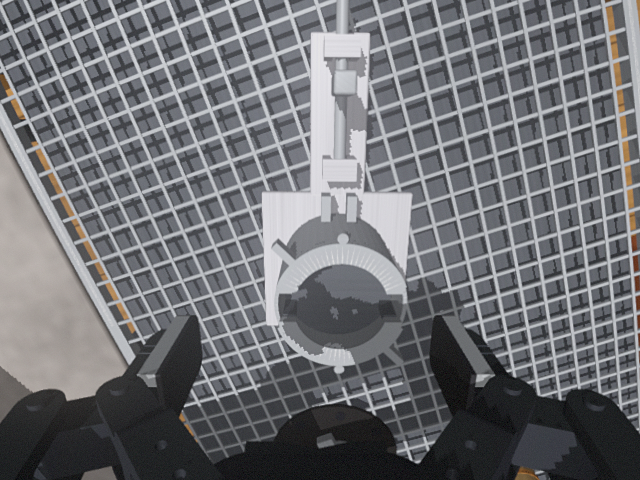

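```bash
cat > m.py <<'E'
from h import *
from scipy.optimize import least_squares
def handle(c,s,uv):
    P=cloud(c,s);u,v=map(int,uv);w=P[v-22:v+22,u-22:u+22].reshape(-1,3);p=w[(w[:,2]>76)&(w[:,2]<94)].astype(np.float32)
    print("handle n",len(p),p.mean(0),cv2.minAreaRect(p[:,:2]),"ray:",plane(c,uv,84,s)[0])
def mouth(c,s,g):
    P=cloud(c,s).reshape(-1,3);p=P[(abs(P[:,2]-100)<6)&(np.hypot(*(P[:,:2]-g).T)<62)][:,:2]
    g=np.array(g,float)
    for _ in range(8): # inner edge by angle bins, excluding notches; outer likewise
        d=p-g;r=np.hypot(*d.T);a=np.degrees(np.arctan2(d[:,1],d[:,0]))
        b=np.arange(-180,180,5);ri=[];ro=[];ang=[]
        for k in b:
            m=(a>=k)&(a<k+5)&(r<56)&(r>30)
            if m.sum()>8: ri.append(np.percentile(r[m],3));ro.append(np.percentile(r[m],97));ang.append(k+2.5)
        ri,ro,ang=map(np.array,(ri,ro,ang));t=np.radians(ang)
        f=lambda q:np.r_[(ri-q[2]-q[0]*np.cos(t)-q[1]*np.sin(t)),(ro-q[3]-q[0]*np.cos(t)-q[1]*np.sin(t))]
        q=least_squares(f,[0,0,36,51],loss="cauchy",f_scale=1).x;g=g+q[:2]
    m=(r>39)&(r<45.5);h=np.histogram(a[m],np.arange(-180,181,2))[0]
    gaps=np.arange(-179,180,2)[h<=0.25*np.median(h)]
    # axis of notches by doubled angle
    ax=np.degrees(np.angle(np.exp(2j*np.radians(gaps)).sum()))/2
    print("mouth",g,"radii",q[2:],"axis",ax,"gaps",gaps,"n",len(p))
E
python3 - <<'E'
import pickle
from m import *
c,s=pickle.load(open("w1.pkl","rb"))
handle(c,s,(344,81));mouth(c,s,(536,-6))
c=pickle.load(open("d0.pkl","rb"))["top"]
handle(c,None,(256,246));mouth(c,None,(536,-6))
E
```

```text
Traceback (most recent call last):
  File "m.py", line 5, in handle
    print("handle n",len(p),p.mean(0),cv2.minAreaRect(p[:,:2]),"ray:",plane(c,uv,84,s)[0])
                                      ~~~~~~~~~~~~~~~^^^^^^^^^
cv2.error: OpenCV(4.12.0) /io/opencv/modules/imgproc/src/convhull.cpp:143: error: (-215:Assertion failed) total >= 0 && (depth == CV_32F || depth == CV_32S) in function 'convexHull'
```

```bash
python3 - <<'E'
import pickle
from m import *
c,s=pickle.load(open("w1.pkl","rb"))
P=cloud(c,s);print(P[81,344],P[258,340],P[303,340],c["range_z"][81,344],pose(c,s),slopes(c,(344,81)))
E
```

```text
[589.07530388 148.86526205  84.46756895] [549.05403156  33.83344662  98.75955588] [534.36271349 -20.00576284  61.21425643] 268.48538 (array([[ 0.94796054, -0.30193545, -0.10102379],
       [-0.31838443, -0.90043699, -0.29638588],
       [-0.00147615,  0.31312652, -0.94971027]]), array([565.64842425, 138.20245845, 372.98962271])) [[ 0.07165674 -0.39860082]]
```

```bash
sed -i 's/cv2.minAreaRect(p\[:,:2\])/cv2.minAreaRect(p[:,:2].copy())/' m.py; python3 - <<'E'
import pickle
from m import *
c,s=pickle.load(open("w1.pkl","rb"))
handle(c,s,(344,81));mouth(c,s,(536,-6))
c=pickle.load(open("d0.pkl","rb"))["top"]
handle(c,None,(256,246));mouth(c,None,(536,-6))
E
```

```text
handle n 609 [589.61774 148.26685  83.96625] ((589.9234619140625, 148.34922790527344), (16.217079162597656, 16.240032196044922), 71.67237854003906) ray: [589.11326868 148.88254182  84.        ]
mouth [537.76636404  -3.18205615] radii [36.40999928 51.31563636] axis -19.0 gaps [-33 -31 -29 -27 -25 -23 -21 -19 -17 -15 -13 -11  -9  -7  -5 147 149 151
 153 155 157 159 161 163 165 167 169 171 173 175] n 6983
handle n 69 [588.26154  145.7817    82.819565] ((588.8353881835938, 146.08828735351562), (15.550396919250488, 15.769536018371582), 69.84339141845703) ray: [587.93128902 144.93323873  84.        ]
mouth [536.70602887  -5.5511742 ] radii [37.03674165 50.75264561] axis -19.724134952413884 gaps [-33 -31 -29 -27 -25 -23 -21 -19 -17 -15 -13 -11  -9  -7  -5  77  85 147
 149 151 153 155 157 159 161 163 165 167 169 171 173 175] n 1027
```

drive_tool(plan=[[0.0323,0.0063,0,0,0,0.1,1],[0.0323,0.0063,0,0,0,0.1,1],[0.0323,0.0063,0,0,0,0.1,1],[0,0,0.035,0,0,0,1],[0,0,0.035,0,0,0,1],[0,0,0.035,0,0,0,1],[0,0,0.035,0,0,0,1],[0,0,0.03,0,0,0,1],[0,0,0.015,0,0,0,1],[0,0,0,0,0,0,0.5]])

```text
time_s: 3.23
tcp_pos: [586.0, 144.0, 59.4]
tcp_rot: [-179.5, 0.3, 70.8]
force: [-0.6, 0.6, -0.4]
gripper_width: 75.7
finger_force: 0.0
```

drive_tool(plan=[[0,0,0,0,0,0,0.2],[0,0,0,0,0,0,0],[0,0,0,0,0,0,0],[0,0,0,0,0,0,0],[0,0,0,0,0,0,0],[0,0,0,0,0,0,0],[0,0,0,0,0,0,0]])

```text
time_s: 3.82
tcp_pos: [590.0, 146.9, 67.3]
tcp_rot: [179.9, -0.1, 70.9]
force: [-3.3, 0.5, 6.2]
gripper_width: 15.0
finger_force: 59.9
```

drive_tool(plan=[[-0.004,0,0,0,0,0,0],[-0.006,0,0,0,0,0,0],[-0.006,0,0,0,0,0,0],[-0.006,0,0,0,0,0,0],[-0.006,0,0,0,0,0,0],[-0.005,0,0,0,0,0,0],[-0.003,0,0,0,0,0,0],[0,0,0,0,0,0,0],[0,0,0,0,0,0,0]])

```text
time_s: 4.57
tcp_pos: [578.3, 113.0, 67.3]
tcp_rot: [179.9, -0.1, 70.9]
force: [-4.2, 0.9, 7.1]
gripper_width: 15.2
finger_force: 59.9
```

drive_tool(plan=[[-0.002,0,0,0,0,0,0],[-0.001,0,0,0,0,0,0],[0,0,0,0,0,0,0]])

```text
time_s: 4.82
tcp_pos: [577.5, 110.7, 67.3]
tcp_rot: [179.9, -0.2, 70.9]
force: [-3.0, 2.9, 5.9]
gripper_width: 15.3
finger_force: 59.9
```

drive_tool(plan=[[-0.001,0,0,0,0,0,0],[-0.001,0,0,0,0,0,0],[0,0,0,0,0,0,0]])

```text
time_s: 5.07
tcp_pos: [576.9, 108.9, 67.3]
tcp_rot: [179.9, -0.2, 70.9]
force: [-2.9, 3.3, 6.7]
gripper_width: 15.3
finger_force: 59.9
```

drive_tool(plan=[[-0.001,0,0,0,0,0,0],[-0.001,0,0,0,0,0,0],[0,0,0,0,0,0,0],[0,0,0,0,0,0,0]])

```text
time_s: 5.4
tcp_pos: [576.6, 108.0, 67.3]
tcp_rot: [179.9, -0.3, 70.9]
force: [-1.4, 5.5, 4.8]
gripper_width: 15.1
finger_force: 59.8
```

drive_tool(plan=[[-0.001,0,0,0,0,0,0],[-0.001,0,0,0,0,0,0],[-0.001,0,0,0,0,0,0],[0,0,0,0,0,0,0],[0,0,0,0,0,0,0]])

```text
time_s: 5.82
tcp_pos: [576.5, 107.8, 67.3]
tcp_rot: [179.9, -0.6, 71.0]
force: [2.0, 12.7, 3.4]
gripper_width: 15.4
finger_force: 59.4
```

drive_tool(plan=[[0,0,0,0,0,0,0.5],[0,0,0,0,0,0,1],[0,0,0,0,0,0,1],[0,0,-0.02,0,0,0,1],[0,0,-0.04,0,0,0,1],[0,0,-0.04,0,0,0,1],[-0.015,0,-0.04,0,0,0,1],[-0.03,0,-0.04,0,0,0,1],[-0.03,0,0,0,0,0,1],[0,0,0,0,0,0,1]])

```text
time_s: 6.65
tcp_pos: [552.4, 32.6, 241.5]
tcp_rot: [179.6, 0.1, 70.6]
force: [-0.4, 0.1, -0.7]
gripper_width: 85.3
finger_force: 0.0
```

drive_tool(plan=[[0,0,0,0,0,0,1],[0,0,0,0,0,0,1],[0,0,0,0,0,0,1]])

```text
time_s: 6.9
tcp_pos: [551.7, 37.6, 235.9]
tcp_rot: [-179.9, 0.0, 70.9]
force: [-0.3, 0.6, -0.8]
gripper_width: 85.5
finger_force: 0.0
```

```bash
python3 - <<'E'
from bench import bot
import pickle
from m import *
s=bot.read_state();c=bot.read_camera("wrist");pickle.dump((c,s),open("w2.pkl","wb"))
print(s["time_s"],s["tcp_pos"],s["tcp_rot"],s["qd"].round(1))
u=pix(c,[575.5,109.7,84],s)[0];print(u)
handle(c,s,u);mouth(c,s,(537.5,-4))
c=bot.read_camera("top");u=pix(c,[575.5,108,84])[0];handle(c,None,u);mouth(c,None,(537.5,-4))
P=cloud(c);p=P[270:340,415:490].reshape(-1,3);p=p[(p[:,2]>62)&(p[:,2]<80)]
print(cv2.minAreaRect(p[:,:2].astype(np.float32)))
E
```

```text
6.9 [551.67527192  37.58820873 235.88811249] [-1.79857123e+02  3.37575669e-02  7.09213635e+01] [ 0.6  0.3 -0.2 -0.1  0.  -0.1]
[315.32335082 114.68428275]
handle n 591 [576.40546  109.85477   84.154724] ((576.3602294921875, 109.76727294921875), (15.365735054016113, 15.33215618133545), 70.90005493164062) ray: [575.5 109.7  84. ]
mouth [537.78395865  -3.20691501] radii [36.36504952 51.29284975] axis -19.0 gaps [-33 -31 -29 -27 -25 -23 -21 -19 -17 -15 -13 -11  -9  -7  -5 147 149 151
 153 155 157 159 161 163 165 167 169 171 173 175] n 7961
handle n 46 [575.18756 104.99466  83.10902] ((575.3174438476562, 104.59150695800781), (9.93929672241211, 17.591690063476562), 87.91734313964844) ray: [575.5 108.   84. ]
mouth [536.23022535  -5.2019939 ] radii [36.59371323 49.98846653] axis 59.327098967596676 gaps [-179 -141 -139 -137 -135 -133 -131 -129 -127 -125 -123 -121 -119 -117
 -115 -113 -111 -109 -107 -105 -103 -101  -99  -97  -95  -93  -91  -89
  -87  -85  -83  -81  -79  -77  -75  -73  -71  -69  -67  -65  -63  -61
  -59  -57  -55  -53  -51  -49  -47  -45  -43  -33  -31  -29  -27  -25
  -23  -21  -19  -17  -15  -13  -11   -9   -7   -5    3    9   13   15
   17   19   21   23   25   27   29   31   33   35   37   39   41   45
   47   51   53   55   57   59   61   63   65   67   69   71   73   75
   77   79   81   83  147  149  151  153  155  157  159  161  163  165
  167  169  171  173  175] n 379
((463.0257873535156, -246.97525024414062), (16.17463493347168, 80.28883361816406), 4.877124786376953)
```

drive_tool(plan=[[-0.022,0,0,0,0,0,1],[-0.022,0,0,0,0,0,1],[0,0,0,0,0,-6.94,1],[0,0,0,0,0,-6.94,1],[0,0,0,0,0,-6.94,1],[0,0,0,0,0,-6.94,1],[0,0,0,0,0,-6.94,1],[0,0,0,0,0,-6.94,1],[0,0,0,0,0,-6.94,1],[0,0,0,0,0,-6.94,1]])

```text
time_s: 7.83
tcp_pos: [537.6, -3.7, 236.5]
tcp_rot: [-179.9, -0.1, 126.8]
force: [-0.8, -0.3, 0.8]
gripper_width: 85.2
finger_force: 0.0
```

drive_tool(plan=[[0,0,0,0,0,-6.94,1],[0,0,0,0,0,-6.94,1],[0,0,0,0,0,-6.94,1],[0,0,0,0,0,-6.94,1],[0,0,0,0,0,-6.94,1],[0,0,0,0,0,0,1],[0,0,0,0,0,0,1],[0,0,0,0,0,0,1],[0,0,0,0,0,0,1],[0,0,0,0,0,0,1]])

```text
time_s: 8.67
tcp_pos: [537.7, -4.3, 237.2]
tcp_rot: [-180.0, -0.0, 161.1]
force: [0.3, -1.1, 0.7]
gripper_width: 85.1
finger_force: 0.0
```

```bash
python3 - <<'E'
from bench import bot
import pickle
from m import *
s=bot.read_state();c=bot.read_camera("wrist");pickle.dump((c,s),open("w3.pkl","wb"))
print(s["time_s"],s["tcp_pos"],s["tcp_rot"],s["joints"].round(1),s["qd"].round(1))
mouth(c,s,(537.5,-4))
E
```

```text
8.6667 [537.6600126   -4.27934675 237.20859227] [-1.79993955e+02 -9.46778247e-03  1.61068196e+02] [ -6.5   3.6  81.5  -0.   94.9 -77.6] [-0.2 -0.1  0.  -0.  -0.  -0.3]
mouth [537.06648671  -3.534013  ] radii [36.1326864  50.97792119] axis -19.0 gaps [-33 -31 -29 -27 -25 -23 -21 -19 -17 -15 -13 -11  -9  -7  -5 147 149 151
 153 155 157 159 161 163 165 167 169 171 173 175] n 8518
```

drive_tool(plan=[[-0.001,-0.03,0,0,0,0,1],[-0.0012,-0.038,0,0,0,0,1],[-0.0012,-0.038,0,0,0,0,1],[-0.0012,-0.038,0,0,0,0,1],[-0.0012,-0.038,0,0,0,0,1],[-0.0012,-0.038,0,0,0,0,1],[-0.0012,-0.034,0,0,0,0,1]])

```text
time_s: 9.3
tcp_pos: [462.2, -249.4, 237.6]
tcp_rot: [-180.0, 0.0, 161.0]
force: [0.3, -0.2, 0.2]
gripper_width: 85.5
finger_force: 0.0
```

drive_tool(plan=[[0,0,0,0,0,6.61,1],[0,0,0,0,0,6.61,1],[0,0,0,0,0,6.61,1],[0,0,0,0,0,6.61,1],[0,0,0,0,0,6.61,1],[0,0,0,0,0,6.61,1],[0,0,0,0,0,6.61,1],[0,0,0,0,0,6.61,1],[0,0,0,0,0,6.61,1],[0,0,0,0,0,6.61,1]])

```text
time_s: 10.13
tcp_pos: [463.2, -247.5, 237.4]
tcp_rot: [180.0, 0.0, 94.6]
force: [0.3, -0.4, -1.3]
gripper_width: 85.7
finger_force: 0.0
```

drive_tool(plan=[[0,0,0.02,0,0,0,1],[0,0,0,0,0,0,1],[0,0,0,0,0,0,1],[0,0,0,0,0,0,1],[0,0,0,0,0,0,1]])

```text
time_s: 10.55
tcp_pos: [463.5, -247.6, 218.3]
tcp_rot: [179.9, 0.1, 95.0]
force: [-0.7, -0.3, -0.4]
gripper_width: 85.5
finger_force: 0.0
```

```bash
python3 - <<'E'
from bench import bot
import pickle
from m import *
s=bot.read_state();c=bot.read_camera("wrist");pickle.dump((c,s),open("w4.pkl","wb"))
print(s["time_s"],s["tcp_pos"],s["tcp_rot"],s["joints"].round(1),s["qd"].round(1))
P=cloud(c,s).reshape(-1,3);P=P[np.hypot(*(P[:,:2]-[463,-247]).T)<60]
z=P[:,2];h,e=np.histogram(z,np.arange(0,90,3));print(dict(zip(e[:-1],h)))
b=P[z>60][:,:2].astype(np.float32);print("bar",cv2.minAreaRect(b),np.median(z[z>60]))
d=P[(z>33)&(z<45)][:,:2].astype(np.float32);print("disc",cv2.minEnclosingCircle(d),np.median(z[(z>33)&(z<45)]))
cv2.imwrite("pics/w4.png",c["color"][:,:,::-1])
E
```

```text
10.55 [ 463.51145109 -247.6015566   218.29540344] [1.79940835e+02 5.39081334e-02 9.50217726e+01] [-34.3   2.3  85.   -0.   92.6 -39.3] [-0.  -0.2 -0.2  0.1 -0.1 -0. ]
{np.int64(0): np.int64(0), np.int64(3): np.int64(1139), np.int64(6): np.int64(3444), np.int64(9): np.int64(12), np.int64(12): np.int64(2), np.int64(15): np.int64(0), np.int64(18): np.int64(0), np.int64(21): np.int64(0), np.int64(24): np.int64(0), np.int64(27): np.int64(0), np.int64(30): np.int64(0), np.int64(33): np.int64(21), np.int64(36): np.int64(2408), np.int64(39): np.int64(5623), np.int64(42): np.int64(17), np.int64(45): np.int64(5), np.int64(48): np.int64(18), np.int64(51): np.int64(7), np.int64(54): np.int64(15), np.int64(57): np.int64(16), np.int64(60): np.int64(8), np.int64(63): np.int64(35), np.int64(66): np.int64(1006), np.int64(69): np.int64(1359), np.int64(72): np.int64(0), np.int64(75): np.int64(0), np.int64(78): np.int64(0), np.int64(81): np.int64(0), np.int64(84): np.int64(0)}
bar ((463.416259765625, -246.14654541015625), (113.5085220336914, 74.48361206054688), 33.10802459716797) 266.8209593874333
disc ((463.3002624511719, -246.3531494140625), 45.9356575012207) 39.38691807369639
```

View pics/w4.png

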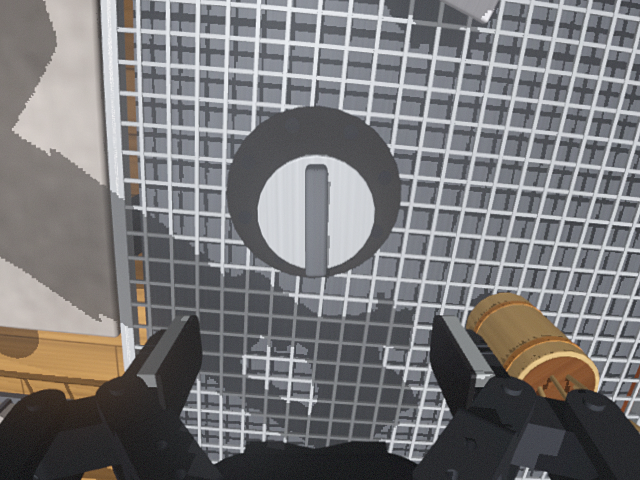

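drive_tool(plan=[[0.0012,0,0.02,0,0,0,1],[0,0,0.035,0,0,0,1],[0,0,0.035,0,0,0,1],[0,0,0.03,0,0,0,1],[0,0,0.015,0,0,0,1],[0,0,0.01,0,0,0,1],[0,0,0.006,0,0,0,1],[0,0,0.003,0,0,0,1],[0,0,0.002,0,0,0,1],[0,0,0,0,0,0,1]])

```text
time_s: 11.43
tcp_pos: [463.9, -246.7, 62.5]
tcp_rot: [179.9, 0.1, 95.0]
force: [0.1, -0.9, 0.2]
gripper_width: 85.6
finger_force: 0.0
```

drive_tool(plan=[[0,0,0,0,0,0,0.6],[0,0,0,0,0,0,0.6],[0,0,0,0,0,0,0.6],[0,0,0,0,0,0,0.6]])

```text
time_s: 11.77
tcp_pos: [463.4, -246.4, 61.9]
tcp_rot: [180.0, 0.0, 95.0]
force: [-0.4, 0.3, 0.1]
gripper_width: 51.2
finger_force: 0.0
```

drive_tool(plan=[[0,0,0,0,0,0,0.3],[0,0,0,0,0,0,0.1],[0,0,0,0,0,0,0],[0,0,0,0,0,0,0],[0,0,0,0,0,0,0],[0,0,0,0,0,0,0],[0,0,0,0,0,0,0]])

```text
time_s: 12.35
tcp_pos: [463.2, -246.2, 61.5]
tcp_rot: [180.0, 0.0, 95.0]
force: [-0.4, -0.1, 0.8]
gripper_width: 15.2
finger_force: 59.0
```

drive_tool(plan=[[0,0,-0.01,0,0,0,0],[0,0,-0.03,0,0,0,0],[0,0,-0.04,0,0,0,0],[0,0,-0.04,0,0,0,0],[0,0,-0.03,0,0,0,0]])

```text
time_s: 12.77
tcp_pos: [463.3, -246.4, 214.8]
tcp_rot: [179.9, 0.1, 95.0]
force: [1.1, -1.3, -1.9]
gripper_width: 15.3
finger_force: 59.1
```

drive_tool(plan=[[0,0,0,0,0,-6.6,0],[0,0,0,0,0,-6.6,0],[0,0,0,0,0,-6.6,0],[0,0,0,0,0,-6.6,0],[0,0,0,0,0,-6.6,0],[0,0,0,0,0,-6.6,0],[0,0,0,0,0,-6.6,0],[0,0,0,0,0,-6.6,0],[0,0,0,0,0,-6.6,0],[0,0,0,0,0,-6.6,0]])

```text
time_s: 13.6
tcp_pos: [462.6, -246.0, 211.1]
tcp_rot: [180.0, -0.1, 161.3]
force: [0.3, 0.0, -2.7]
gripper_width: 14.5
finger_force: 58.9
```

drive_tool(plan=[[0.001,0.025,0,0,0,0,0],[0.001,0.035,0,0,0,0,0],[0.001,0.035,0,0,0,0,0],[0.001,0.035,0,0,0,0,0],[0.001,0.035,0,0,0,0,0],[0.001,0.035,0,0,0,0,0],[0.001,0.035,0,0,0,0,0],[0.0017,0.0185,0,0,0,0,0],[0,0,0,0,0,0,0],[0,0,0,0,0,0,0]])

```text
time_s: 14.43
tcp_pos: [537.0, -2.7, 211.0]
tcp_rot: [-179.9, -0.1, 161.2]
force: [0.2, -0.9, -2.1]
gripper_width: 14.8
finger_force: 59.3
```

drive_tool(plan=[[0,0,0,0,0,0,0],[0,0,0,0,0,0,0],[0,0,0,0,0,0,0],[0,0,0,0,0,0,0]])

```text
time_s: 14.77
tcp_pos: [537.1, -4.7, 211.4]
tcp_rot: [-180.0, -0.0, 160.9]
force: [0.7, 0.2, -2.7]
gripper_width: 15.0
finger_force: 59.3
```

```bash
python3 - <<'E'
from bench import bot
import pickle
from m import *
s=bot.read_state();c=bot.read_camera("wrist");t=bot.read_camera("top");pickle.dump((c,s,t),open("w5.pkl","wb"))
print(s["time_s"],s["tcp_pos"],s["tcp_rot"],s["joints"].round(1),s["force"])
cv2.imwrite("pics/w5.png",c["color"][:,:,::-1])
E
```

```text
14.7667 [537.14546226  -4.6664313  211.38063806] [-1.79987049e+02 -1.23913645e-03  1.60921224e+02] [ -6.5   4.   84.   -0.   92.  -77.5] [ 0.71860199  0.16722955 -2.69281586]
```

View pics/w5.png

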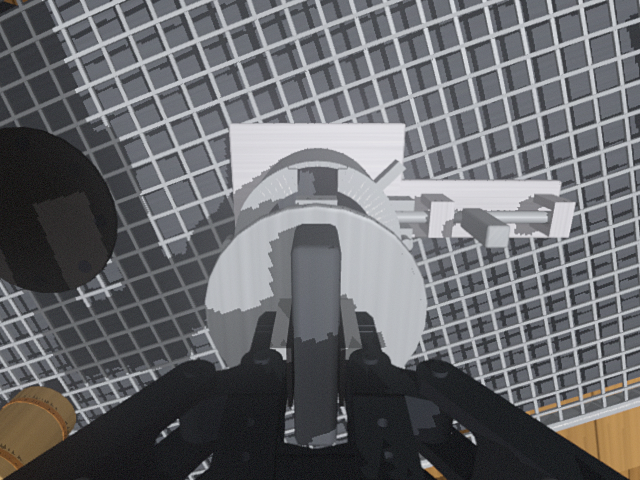

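```bash
python3 - <<'E'
import pickle
from m import *
c,s,t=pickle.load(open("w5.pkl","rb"))
for n,q,ss in(("wrist",c,s),("top",t,None)):
    P=cloud(q,ss).reshape(-1,3);P=P[np.hypot(*(P[:,:2]-[537,-4]).T)<60];z=P[:,2]
    d=P[(abs(z-189.5)<5)][:,:2].astype(np.float32);print(n,len(d),cv2.minEnclosingCircle(d),np.median(P[abs(z-189.5)<5][:,2]))
P=cloud(c,s).reshape(-1,3);b=P[(abs(P[:,2]-219)<4)&(np.hypot(*(P[:,:2]-[537,-4]).T)<50)][:,:2].astype(np.float32);print("bar",len(b),cv2.minAreaRect(b))
E
```

```text
wrist 18588 ((536.2921752929688, -4.430591583251953), 45.863250732421875) 189.23550099899467
top 707 ((531.9202270507812, -4.374025344848633), 45.34267044067383) 188.49557813254455
bar 10298 ((536.2108154296875, -2.5589523315429688), (40.73676300048828, 78.5840072631836), 87.7269058227539)
```

drive_tool(plan=[[-0.0004,0.0011,0.015,0,0,0,0],[0,0,0.015,0,0,0,0],[0,0,0.01,0,0,0,0],[0,0,0.006,0,0,0,0],[0,0,0.004,0,0,0,0],[0,0,0,0,0,0,0],[0,0,0,0,0,0,0],[0,0,0,0,0,0,0],[0,0,0,0,0,0,0]])

```text
time_s: 15.62
tcp_pos: [538.6, -2.8, 162.3]
tcp_rot: [180.0, 0.1, 161.0]
force: [0.2, -0.1, -2.4]
gripper_width: 14.5
finger_force: 59.3
```

drive_tool(plan=[[0,0,0.003,0,0,0,0],[0,0,0.003,0,0,0,0],[0,0,0.003,0,0,0,0],[0,0,0.003,0,0,0,0],[0,0,0,0,0,0,0],[0,0,0,0,0,0,0]])

```text
time_s: 16.12
tcp_pos: [537.8, -2.7, 148.8]
tcp_rot: [-180.0, -0.1, 161.0]
force: [-0.6, -0.1, -2.5]
gripper_width: 14.6
finger_force: 59.3
```

drive_tool(plan=[[0,0,0.003,0,0,0,0],[0,0,0.003,0,0,0,0],[0,0,0.003,0,0,0,0],[0,0,0.003,0,0,0,0],[0,0,0,0,0,0,0],[0,0,0,0,0,0,0]])

```text
time_s: 16.62
tcp_pos: [537.8, -2.7, 136.9]
tcp_rot: [-180.0, -0.0, 161.0]
force: [1.0, -0.3, -2.2]
gripper_width: 15.0
finger_force: 59.3
```

drive_tool(plan=[[0,0,0.002,0,0,0,0],[0,0,0.002,0,0,0,0],[0,0,0.002,0,0,0,0],[0,0,0,0,0,0,0],[0,0,0,0,0,0,0]])

```text
time_s: 17.03
tcp_pos: [537.9, -2.7, 131.1]
tcp_rot: [-180.0, -0.0, 161.0]
force: [-0.2, 0.5, -2.6]
gripper_width: 15.1
finger_force: 59.3
```

drive_tool(plan=[[0,0,0.001,0,0,0,0],[0,0,0.001,0,0,0,0],[0,0,0,0,0,0,0],[0,0,0,0,0,0,0]])

```text
time_s: 17.37
tcp_pos: [538.2, -2.8, 129.5]
tcp_rot: [180.0, 0.0, 161.0]
force: [-0.1, -0.1, -1.8]
gripper_width: 14.9
finger_force: 59.3
```

drive_tool(plan=[[0,0,0.001,0,0,0,0],[0,0,0.001,0,0,0,0],[0,0,0,0,0,0,0],[0,0,0,0,0,0,0]])

```text
time_s: 17.7
tcp_pos: [538.3, -2.8, 129.4]
tcp_rot: [180.0, 0.1, 161.0]
force: [-2.9, 1.5, 7.0]
gripper_width: 14.7
finger_force: 60.6
```

```bash
python3 - <<'E'
from bench import bot
s=bot.read_state();print(s["tcp_pos"],s["tcp_rot"],s["force"],s["ft_torque"],s["joints"])
E
```

```text
[538.28374086  -2.75546477 129.42168428] [1.79996094e+02 8.28099478e-02 1.61026668e+02] [-2.91520442  1.51630061  7.04160647] [-0.08151156  0.6339877  -0.02394822] [-6.32077279e+00  6.62735263e+00  9.06355964e+01 -1.44461985e-02
  8.26553967e+01 -7.73456067e+01]
```

drive_tool(plan=[[0,0,-0.0005,0,0,3,0],[0,0,0,0,0,4,0],[0,0,0,0,0,4,0],[0,0,0,0,0,4,0],[0,0,0,0,0,4,0],[0,0,0,0,0,4,0],[0,0,0,0,0,0,0],[0,0,0,0,0,0,0]])

```text
time_s: 18.37
tcp_pos: [538.3, -3.8, 129.4]
tcp_rot: [-179.9, 0.1, 138.1]
force: [-2.7, -4.2, 6.1]
gripper_width: 14.8
finger_force: 60.4
```

drive_tool(plan=[[0,0,0,0,0,3,0],[0,0,0,0,0,4,0],[0,0,0,0,0,4,0],[0,0,0,0,0,4,0],[0,0,0,0,0,4,0],[0,0,0,0,0,3,0],[0,0,0,0,0,0,0],[0,0,0,0,0,0,0],[0,0,0,0,0,0,0],[0,0,0,0,0,0,0]])

```text
time_s: 19.2
tcp_pos: [538.2, -3.9, 129.4]
tcp_rot: [-180.0, 0.1, 116.1]
force: [-2.3, -2.9, 6.2]
gripper_width: 15.0
finger_force: 60.5
```

```bash
python3 - <<'E'
from bench import bot
from m import *
s=bot.read_state();c=bot.read_camera("wrist")
print(s["time_s"],s["tcp_pos"],s["tcp_rot"],s["force"],s["ft_torque"])
import pickle;pickle.dump((c,s),open("w6.pkl","wb"))
P=cloud(c,s).reshape(-1,3);P=P[np.hypot(*(P[:,:2]-[537.5,-3]).T)<60];z=P[:,2]
d=P[(abs(z-107)<5)][:,:2].astype(np.float32);print(cv2.minEnclosingCircle(d),np.median(P[abs(z-107)<5][:,2]))
cv2.imwrite("pics/w6.png",c["color"][:,:,::-1])
E
```

```text
19.2 [538.19731044  -3.85316054 129.42913005] [-1.79984433e+02  1.49579431e-01  1.16112237e+02] [-2.32951385 -2.89393805  6.24485891] [-0.49099647  0.68628019  0.08695578]
((535.0047607421875, 2.244018077850342), 52.5044059753418) 107.29802667987848
```

View pics/w6.png

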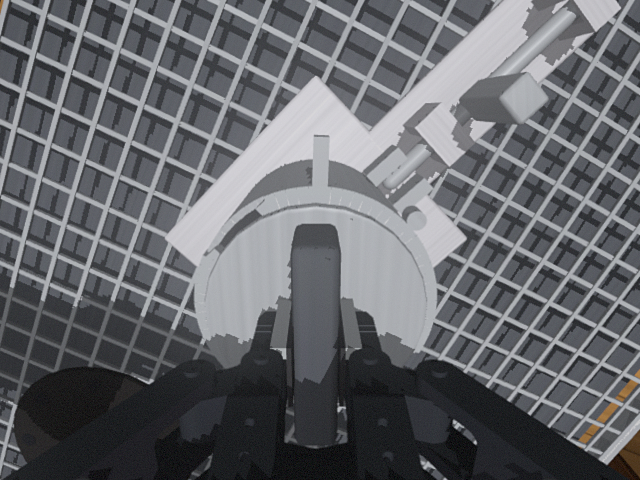

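```bash
python3 - <<'E'
import pickle
from m import *
c,s=pickle.load(open("w6.pkl","rb"));P=cloud(c,s)
print(P[142,321],P[160,321],P[180,321])
g=cv2.cvtColor(c["color"],cv2.COLOR_RGB2GRAY).astype(int)
for v in(140,148,156): print(v,g[v,308:335])
m=np.array([537.4,-3.4])
p=plane(c,(321.3,140),P[142,321][2],s)[0][:2]-m;print(np.degrees(np.arctan2(p[1],p[0])))
b=P.reshape(-1,3);b=b[(abs(b[:,2]-137)<3)&(np.hypot(*(b[:,:2]-m).T)<46)];
q=b[b@[np.cos(2.026),np.sin(2.026),0]>0]
i=(abs(P[...,2]-137)<3);print([np.flatnonzero(i[v,270:360])[[0,-1]]+270 for v in(228,234,240)])
E
```

```text
[509.40477083  58.21368383 100.19738522] [512.36424889  52.25214153 100.20939991] [515.62379176  45.6483902  101.53478614]
140 [209 210 212 211 211 195 180 182 182 182 182 184 182 181 182 181 182 183
 183 181 183 193 212 213 214 214 213]
148 [209 208 210 212 211 190 181 182 182 182 183 183 183 182 184 183 182 181
 182 181 184 205 211 212 211 212 212]
156 [207 208 209 210 208 182 179 181 180 182 182 180 182 182 180 181 181 180
 181 181 185 209 208 205 205 206 208]
114.36303647559201Traceback (most recent call last):
  File "<stdin>", line 11, in <module>
IndexError: index 0 is out of bounds for axis 0 with size 0
```

drive_tool(plan=[[0,0,0,0,0,1.5,0],[0,0,0,0,0,1.5,0],[0,0,0,0,0,1,0],[0,0,0,0,0,0,0],[0,0,0,0,0,0,0],[0,0,0,0,0,0,0],[0,0,0,0,0,0,0],[0,0,0,0,0,0,0],[0,0,0,0,0,0,0]])

```text
time_s: 20.0
tcp_pos: [538.2, -3.9, 129.4]
tcp_rot: [-180.0, 0.2, 112.1]
force: [-3.5, -3.1, 6.7]
gripper_width: 14.9
finger_force: 60.5
```

```bash
python3 - <<'E'
from bench import bot
from m import *
s=bot.read_state();c=bot.read_camera("wrist")
print(s["time_s"],s["tcp_pos"],s["tcp_rot"],s["force"],s["ft_torque"],s["qd"].round(2))
cv2.imwrite("pics/w7.png",c["color"][:,:,::-1])
E
```

```text
20.0 [538.19016891  -3.87170452 129.44179449] [-1.79992313e+02  1.55822908e-01  1.12137703e+02] [-3.53376503 -3.10638446  6.73720539] [-0.48361314  0.71108884  0.24772673] [ 0.07 -0.03  0.02 -0.07 -0.11 -0.07]
```

View pics/w7.png

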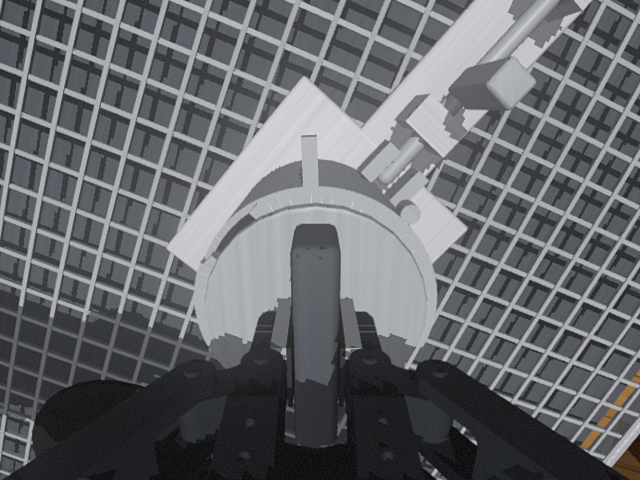

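The bar has turned just past the rib at (309,137). The rim is flush and the bolt is still home, so I'm handing in.

```bash
python3 -c "
from bench import bot
print(bot.close_job())"
```

```text
the job is handed in; nothing more can be done
None
```

The job is handed in after 20 s of arm time: the bolt is fully home, and the lid is seated flush, turned about 47° clockwise to the vent ribs (my estimate from the tool angle and wrist camera, short of the lock click), and still gripped steady there.

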